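# Clear the oil spray nozzle and snap its cap on

### The arm

A 6-joint arm with a two-finger parallel gripper is mounted at the origin on a cart in front of the work surface, level with it; the furniture and walls round the work are solid. World frame = base frame: x ahead of the robot, y to its left, z up, the work surface at z = 0. Lengths are in m, angles in rad, forces in N, time in s.
With the tool pointing down it reaches from about 0.3 to 0.825 m from the base axis. Payload 5.4 kg.
Tool frame: the origin (TCP) lies midway between the tips of the shut fingers; the grasp point (between the pads) lies 19 mm behind it (robot.grip_point_offset is the distance from the TCP to the grasp point, in m); z points along the fingers, y is the line along which they close (so a half turn about z gives the same grasp; the last joint's range is limited). The gripper opens to 92 mm and grips with 3 to 60 N. Pads are 20 mm wide; open, the fingers measure 128 mm over their backs; the gripper's body (75 mm by 189 mm) begins 69 mm behind the grasp point.
Start: joints at [1.119, 0.158, 1.597, -0, 1.386, -0.21], TCP at [0.138, 0.558, 0.215] pointing down, gripper open.
Joint ranges: [-2.91, 2.91], [-0.94, 2.29], [0.18, 2.7], [-1.29, 4.43], [0.17, 2.64], [-3, 3]. Speed limits (rad/s): [2.57, 2.57, 3.14, 3.14, 3.14, 3.14].

### API

Orientations are given as a 3x3 rotation matrix whose columns are the frame's x, y, z axes.
In Python, from cell import robot gives the robot as it stands. The module is installed in compiled form; this text tells all that it offers.
- The arm moves only by the tool arm_command, never from a script. Its argument "increments" is text: rows parted by semicolons, each of 5 numbers parted by spaces: the closure in counts, from 0 (fully open) to 255 (shut), then the shift along the tool's x, y, z in mm, then the turn about the tool's z in degrees. A call has 1 to 20 rows; each row is the pose to reach, as a shift and turn from the pose commanded when the call began, along the tool's axes at that moment; what a row does not reach only later rows make up. A row lasts 1/12 s, in which the tool goes at most 41.7 mm and 7.16 degrees, less where a joint would pass 70% of its speed; a pose out of reach is approached as far as the arm can. A call with a gripper value outside its range is refused whole. The fingers move at their own pace and stop on an object; the grip force is fixed at half the most. Time passes only in rows, so rows that repeat a pose let the fingers close. It gives the time, the measured TCP pose, the force, the opening and the grip force at its end, in the units of the state.
- robot.observe(): the state, without advancing time (a new reading comes with each control period).
- robot.read_camera(name): name is "side" or "top"; returns (picture, depth): 480x640x3 uint8, red, green, blue; 480x640 float32, m along the optical axis (not along the pixel's ray), 0 where there is no reading.
- robot.get_calibration(name): a dict with "intrinsics" (3x3 intrinsics, pixels), "k1" (the pictures are not rectified: a ray, as slopes to the right and down, at radius r is drawn at 1 + k1 r^2 times it, then the intrinsics apply), "rvec" (rotation vector, rad) and "tvec" (3), from world to camera coordinates, as OpenCV has them. Camera axes: x right, y down, z forward; pixel columns grow to the right and rows downward; lengths in m; the calibration is good to about 2 mm. A picture is of the moment at which its call begins. get_calibration takes no time and is no camera call.
- robot.job_done(): hands the job in; it is judged then, once.
The state is a dict: "time": time; "joints": joint angles; "joint_vel": joint speeds; "effort": joint torques, N m; "eef_pos": TCP position; "orientation": TCP orientation; "contact_force": force on the tool from outside, world axes, zero at the start; "torque": the same for the moment, N m; "gripper_width": finger opening in m; "finger_force": force on a finger pad.
Only numpy, scipy, OpenCV 4.12 (cv2) and the standard library are available. Lean on these libraries where they do the work, as an engineer would, in place of code of your own. Each camera call takes 0.05 s, during which the arm holds its last target. There are 200 camera calls.

### The job

Put the cooking-oil spray away: first press the nozzle on top of the can all the way down and let it spring back up, then take the wide ribbed cap and push it down over the nozzle onto the neck of the can until it clicks and sits flush on the shoulder. Do not let up after the click: finish with the arm still touching the cap and firmly pressing it down, straight and fully home. Leave the narrow cap and everything else standing where it is.

Things in the scene. Friction and masses are not known exactly. Their poses are not given: they have to be found in the camera images.
- can: fixed squat aluminium spray can, upright, 54 mm in diameter with a paper band, in a grey holder 80 mm wide screwed to the worktop; rigid. Origin at the centre of the holder's underside, on the worktop; z up. Its steel shoulder is 80 mm up, the neck and the nozzle stand above that.
- shoulder: flat steel ring on top of the can, 56 mm in diameter, on which the cap's mouth comes to rest. Origin on the can's axis in the ring's upper face, 80 mm above the worktop; z up.
- neck: round steel neck of the can above the shoulder ring, 36 mm in diameter up to 14.5 mm, then a cone narrowing to 24 mm at 21 mm height, with the nozzle on top; fixed. Origin on the axis at its foot (same point as the shoulder's); z up. Slippery.
- catch0 (a joint): one of four alike round spring catches (steel bumps) round the neck, centred 8.6 mm above the ring, out to a 43 mm circle; value in m pressed inwards, 0 = out. The cap meets them with its mouth 12 mm above the ring and takes 8 to 16 N in all to pass; the resistance is gone by 6 mm (the click), the catches then pull it down, and the last 1 mm to the ring is slack.
- nozzle_top (a point): centre of the flat top of the white sprung nozzle, a button 16 mm in diameter on the can's axis, 34 mm above the shoulder ring (114 mm above the worktop) when up
- nozzle (a joint): travel of the nozzle in m: 0 up, 0.005 fully down; it takes 1.5 N to start and 4 N to reach the stop, and springs back by itself
- cap_center (a point): centre (half-way up, on the axis) of the cap to fit: loose, white plastic, 50 mm in diameter (52 over fine ribs round its lower half), 50 mm tall, mouth down on the worktop, mouth 25 mm below the centre; z up. Hollow: 45 mm inside, 47 mm deep, with a lip 4 mm high and 39 mm in bore at the mouth that snaps over the catches. About 30 g. It clears the nozzle.
- spare_center (a point): centre (half-way up) of the other cap, which does not fit and stays: same white plastic, smooth, only 34 mm in diameter, 50 mm tall, mouth down, loose. One cap stands to the left and one to the right of the can, either way round.
- salt_shaker: bystander: glass salt shaker, 44 mm across, 90 mm tall; origin at the centre of its underside
- pesto_jar: bystander: small jar, 51 mm across, 92 mm tall; origin at the centre of its underside
- tomato_tin: bystander: tin, 75 mm across, 58 mm tall; origin at the centre of its underside
- mug: bystander: mug, 88 x 127 x 102 mm with its handle; origin at the centre of its underside
- teaspoon: bystander: teaspoon lying flat, 130 x 27 x 11 mm; origin at the centre of its underside
Things that resemble listed ones, but are neither listed nor needed, are in the scene too. Leave any green or red look-alike of the part that bears cap_center alone.

How it is judged:
On the way, in this order (a step that is already met when the one before it is completed fails the run):
1. the nozzle is pressed down (at least 4 of its 5 mm) (value of joint nozzle above 0.004 m), for 0.1 s.
2. the nozzle has sprung back up (within 1 mm) (value of joint nozzle below 0.001 m), for 0.1 s.
3. the cap has snapped past the catches and is down on the shoulder (mouth within 2 mm of it, centred within 3 mm, upright within 0.06 rad) (z of cap_center in the frame of shoulder below 0.027 m and horizontal distance between cap_center and shoulder below 0.003 m and angle between cap_center's own z axis and vertical below 0.06 rad), for 0.2 s.
At the end, for the whole second after the job is handed in: The cap sits on the shoulder of the can: mouth within 2 mm of the ring, centred within 3 mm, upright within 0.06 rad, the nozzle under it up (within 1 mm); and the robot is still touching the cap and pressing it onto the shoulder with more than 3 N through the last second (all of step 3 and z of cap_center in the frame of shoulder above 0.022 m and value of joint nozzle below 0.001 m and contact force between cap and shoulder above 3 N and contact force between any of the fingers, the arm and cap above 3 N); the arm keeps its last pose, push and grip.
It fails at once if the narrow cap is moved by more than 30 mm (distance of spare_center from where it was at the start of the episode above 0.03 m).
It fails at once if another bystander (salt shaker, pesto jar, tomato tin, mug, teaspoon) is moved by more than 30 mm (distance of any of salt_shaker, pesto_jar, tomato_tin, mug, teaspoon from where it was at the start of the episode above 0.03 m).
It also fails if it takes over 54 s, if anything falls off the work surface, if the arm or the gripper's body presses on something with over 40 N, if the wrist force passes 120 N, or if a joint passes its speed limit or range.

## Working session

There is one attempt and no reset: what is moved stays moved. The work goes in short steps, Python scripts to look and compute and a tool call to move; the robot and the scene stay as the last step left them, time stands still between calls to the robot, and variables do not carry over. Pictures are saved under pics/ and viewed, at most 10 in all, crops included, and the job is handed in when it is done.

Besides the shell and the picture viewer there is one more tool, called after "Request:" as name(argument=value, ...) on one line, values as JSON. arm_command: Moves the arm, as the interface text tells. Its arguments: {"type":"object","properties":{"increments":{"type":"string"}},"required":["increments"]}

```bash
mkdir -p pics; cat > h.py <<'E'
import numpy as np, cv2
from cell import robot
def snap(n):
    p,d=robot.read_camera(n); np.savez(f'pics/{n}.npz',p=p,d=d); return p,d
def load(n):
    f=np.load(f'pics/{n}.npz'); return f['p'],f['d']
def cloud(n,d):
    c=robot.get_calibration(n);K=np.array(c['intrinsics']);k=float(np.ravel(c['k1'])[0])
    R=cv2.Rodrigues(np.array(c['rvec'],float))[0];t=np.array(c['tvec'],float).ravel()
    v,u=np.mgrid[:480,:640]
    pts=np.stack([u,v],-1).reshape(-1,1,2).astype(float)
    s=cv2.undistortPoints(pts,K,np.array([k,0,0,0.])).reshape(480,640,2)
    P=np.dstack([s*d[...,None],d]); return (P-t)@R
E
python3 - <<'E'
from h import *
for n in('top','side'):
    p,d=snap(n); cv2.imwrite(f'pics/{n}0.png',p[...,::-1])
    c=robot.get_calibration(n); R=cv2.Rodrigues(np.array(c['rvec'],float))[0]; print(n,-R.T@np.ravel(c['tvec']),c['k1'],c['intrinsics'][0][0])
s=robot.observe();print(s['time'],s['eef_pos'],np.round(s['orientation'],3),s['contact_force'])
E
```

```text
top [0.47684258 0.05014215 1.28390876] -0.015874443760786214 552.3685077574053
side [ 0.18805552 -0.76348825  0.58681348] -0.0992037451245849 433.5058225863532
0.1 [0.13747883 0.55775692 0.21375588] [[-0.971  0.239 -0.001]
 [ 0.239  0.971 -0.001]
 [ 0.    -0.002 -1.   ]] [ 0.44345342 -0.08470614  0.07646287]
```

View pics/top0.png

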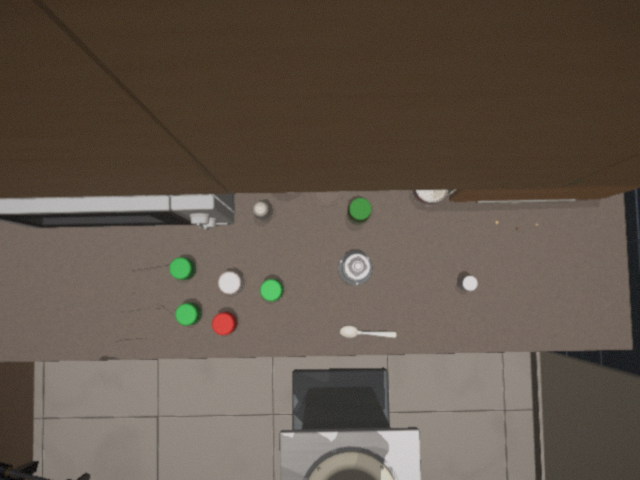

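View pics/side0.png

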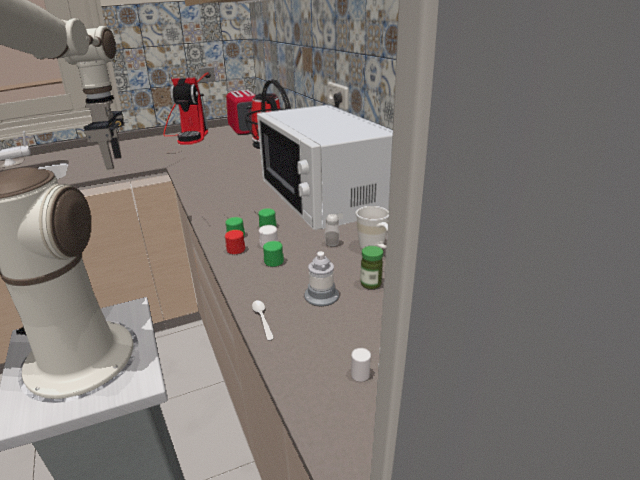

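The top view shows two white caps: one at (230,282), about 23 px wide, and one at (470,283), about 15 px wide. The green lids at (181,268), (187,314) and (271,290) and the red one at (223,324) are look-alikes. The can is at (357,267). The wide white cap at (230,282) fits the description, so I'll measure it and confirm in a crop.

```bash
python3 - <<'E'
from h import *
p,d=load('top');P=cloud('top',d)
for n,(u,v) in dict(cap=(230,282),narrow=(470,283),can=(357,267),g1=(181,268),g2=(187,314),g3=(271,290),red=(223,324),salt=(262,209),pesto=(360,209),tbl=(300,320),cab=(330,150)).items():
    q=P[v-22:v+23,u-22:u+23].reshape(-1,3); c=P[v,u]
    top=np.nanmedian(P[v-3:v+4,u-3:u+4,2])
    m=(abs(q[:,2]-top)<.008)&(np.hypot(*(q[:,:2]-c[:2]).T)<.05)
    a=q[m]; (x,y),r=cv2.minEnclosingCircle(a[:,:2].astype(np.float32)) if m.sum() else ((0,0),0)
    print(n,c.round(4),'top',top.round(4),'ctr',np.round([x,y],4),'r',round(r,4),'mean',a[:,:2].mean(0).round(4),m.sum())
# can by height layers
q=P[235:300,325:390].reshape(-1,3)
for lo,hi in((.02,.05),(.075,.085),(.085,.108),(.108,.12)):
    a=q[(q[:,2]>lo)&(q[:,2]<hi)]
    if len(a):print(lo,len(a),a.mean(0).round(4),a.min(0).round(4),a.max(0).round(4))
c=cv2.resize(p[180:345,150:400],None,fx=3.2,fy=3.2,interpolation=cv2.INTER_CUBIC);cv2.imwrite('pics/c0.png',c[...,::-1])
ps,ds=load('side');Q=cloud('side',ds)
for n,(u,v) in dict(cap=(268,231),can=(320,256),narrow=(361,354)).items():print(n,Q[v,u].round(4))
c=cv2.resize(ps[200:310,215:345],None,fx=5,fy=5,interpolation=cv2.INTER_CUBIC);cv2.imwrite('pics/c1.png',c[...,::-1])
E
```

```text
cap [0.4934 0.2597 0.0502] top 0.0505 ctr [0.4934 0.2622] r 0.0253 mean [0.4936 0.2619] 393
narrow [ 0.4807 -0.2753  0.0507] top 0.0507 ctr [ 0.4808 -0.2746] r 0.0175 mean [ 0.4814 -0.274 ] 185
can [ 0.5192 -0.0207  0.1107] top 0.1128 ctr [ 0.5231 -0.0204] r 0.0116 mean [ 0.5223 -0.0213] 53
g1 [0.5268 0.369  0.0509] top 0.0502 ctr [0.5274 0.3732] r 0.0254 mean [0.5277 0.3721] 397
g2 [0.4244 0.3553 0.053 ] top 0.0499 ctr [0.4243 0.36  ] r 0.0256 mean [0.425  0.3591] 402
g3 [0.4739 0.1683 0.0511] top 0.0497 ctr [0.4747 0.1703] r 0.025 mean [0.4749 0.1697] 391
red [0.4006 0.2762 0.0487] top 0.0498 ctr [0.4022 0.2775] r 0.025 mean [0.4021 0.277 ] 395
salt [0.6507 0.1822 0.0877] top 0.0872 ctr [0.6538 0.188 ] r 0.0166 mean [0.6532 0.1874] 171
pesto [ 0.6455 -0.0313  0.0939] top 0.0922 ctr [ 0.648  -0.0312] r 0.0246 mean [ 0.6474 -0.0309] 392
tbl [0.4036 0.107  0.0029] top -0.0011 ctr [0.4035 0.107 ] r 0.0501 mean [0.4034 0.1071] 1473
cab [0.5905 0.043  0.8336] top 0.8334 ctr [0.5904 0.0428] r 0.0186 mean [0.5905 0.0428] 214
0.02 73 [ 0.5114 -0.0079  0.0306] [ 0.4926 -0.0454  0.022 ] [0.5518 0.0086 0.0473]
0.075 256 [ 0.5218 -0.0212  0.0803] [ 0.4962 -0.0491  0.075 ] [0.5488 0.0058 0.0849]
0.085 199 [ 0.5222 -0.021   0.0979] [ 0.5026 -0.0421  0.0851] [ 5.437e-01 -5.000e-04  1.068e-01]
0.108 46 [ 0.5224 -0.0216  0.1138] [ 0.5148 -0.029   0.108 ] [ 0.5298 -0.0144  0.1183]
cap [0.4899 0.247  0.0505]
can [ 0.5186 -0.0288  0.1097]
narrow [ 0.4821 -0.2751  0.0495]
```

View pics/c0.png

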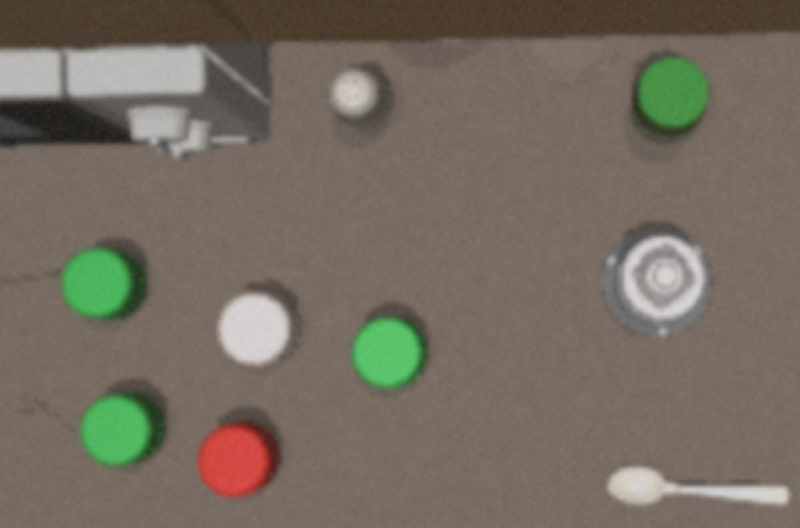

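View pics/c1.png

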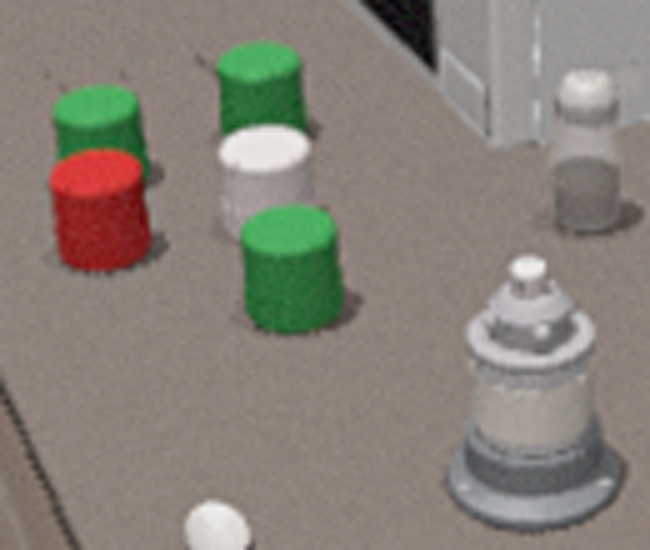

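The crops confirm it. The wide white cap is at crop px (255,328) from the top and (265,180) from the side, with radius 25 mm and height 50 mm, at world (0.4935, 0.262). The can axis is at (0.522, −0.021) with the nozzle top at about 0.114, so all of this matches the spec. Next I shut the fingers, move over the nozzle and turn the tool 43°, so the closing line misses the neighbouring lids later.

Request:
arm_command(increments="255 -35 -32 0 7; 255 -60 -55 0 14; 255 -85 -78 0 21; 255 -111 -102 0 28; 255 -137 -126 0 35; 255 -165 -152 0 43; 255 -193 -177 0 43; 255 -221 -203 0 43; 255 -249 -229 0 43; 255 -278 -255 0 43; 255 -306 -281 0 43; 255 -334 -307 0 43; 255 -363 -333 0 43; 255 -391 -359 0 43; 255 -420 -386 0 43; 255 -448 -412 0 43; 255 -475 -437 0 43; 255 -500 -459 0 43; 255 -512 -470 0 43; 255 -512 -470 0 43")

```text
time: 1.77
eef_pos: [0.5233, -0.0236, 0.214]
orientation: [[-0.544, 0.839, -0.001], [0.839, 0.544, -0.001], [-0.0, -0.001, -1.0]]
contact_force: [-0.2, 0.2, 0.2]
gripper_width: 0.0002
finger_force: 0.0
```

```bash
cat > to.py <<'E'
import sys
from h import *
s=robot.observe();R=np.array(s['orientation']);t=np.array([float(a) for a in sys.argv[1:4]])
print('t',s['time'],'pos',np.round(s['eef_pos'],4),'F',np.round(s['contact_force'],2),'w',s['gripper_width'],'ff',s['finger_force'],'yang',np.degrees(np.arctan2(R[1,1],R[0,1])).round(1),'tilt',np.round(R[:,2],4),'j6',s['joints'][5])
print('shift mm',(R.T@(t-s['eef_pos'])*1000).round(1))
E
python3 to.py 0.5222 -0.0212 0.118
```

```text
t 1.7667 pos [ 0.5233 -0.0236  0.214 ] F [-0.16  0.21  0.18] w 0.00017598762095693947 ff 0.0 yang 32.9 tilt [-6.e-04 -6.e-04 -1.e+00] j6 -0.8502150643137774
shift mm [ 2.6  0.5 96. ]
```

Request:
arm_command(increments="255 2.6 0.5 25 0; 255 2.6 0.5 55 0; 255 2.6 0.5 80 0; 255 2.6 0.5 92 0; 255 2.6 0.5 97 0; 255 2.6 0.5 99 0; 255 2.6 0.5 101 0; 255 2.6 0.5 103 0; 255 2.6 0.5 104 0; 255 2.6 0.5 105 0; 255 2.6 0.5 105 0; 255 2.6 0.5 105 0")

```text
time: 2.77
eef_pos: [0.5223, -0.0183, 0.1106]
orientation: [[-0.547, 0.837, 0.003], [0.837, 0.547, -0.0], [-0.002, 0.002, -1.0]]
contact_force: [1.5, 1.7, 4.2]
gripper_width: 0.0003
finger_force: 1.6
```

Request:
arm_command(increments="255 1.5 -0.5 1 0; 255 1.5 -0.5 2 0; 255 1.5 -0.5 2 0; 255 1.5 -0.5 2 0")

```text
time: 3.1
eef_pos: [0.5213, -0.0178, 0.1092]
orientation: [[-0.547, 0.837, 0.003], [0.837, 0.547, -0.001], [-0.003, 0.002, -1.0]]
contact_force: [1.1, 0.3, 8.6]
gripper_width: 0.0005
finger_force: 4.4
```

The nozzle is on its stop: Fz is 8.6 N and z is 0.109. I'll let it spring back and rise.

Request:
arm_command(increments="255 0 0 -6 0; 255 0 0 -20 0; 255 0 0 -50 0; 255 0 0 -90 0; 255 0 0 -105 0; 255 0 0 -105 0; 255 0 0 -105 0")

```text
time: 3.68
eef_pos: [0.5198, -0.0173, 0.2127]
orientation: [[-0.547, 0.837, -0.0], [0.837, 0.547, -0.0], [-0.0, -0.0, -1.0]]
contact_force: [0.2, -0.9, -0.4]
gripper_width: 0.0003
finger_force: 0.0
```

```bash
python3 to.py 0.4935 0.262 0.1; python3 - <<'E'
from h import *
p,d=snap('top');P=cloud('top',d)
q=P[235:300,325:390].reshape(-1,3)
for lo,hi in((.075,.085),(.085,.108),(.108,.12)):
    a=q[(q[:,2]>lo)&(q[:,2]<hi)]; print(lo,len(a),a.mean(0).round(4) if len(a) else '')
E
```

```text
t 3.6833 pos [ 0.5198 -0.0173  0.2127] F [ 0.22 -0.94 -0.43] w 0.0002550183276485587 ff 0.0 yang 33.1 tilt [-0.e+00 -3.e-04 -1.e+00] j6 -0.844181084238993
shift mm [248.3 130.7 112.6]
0.075 0 
0.085 0 
0.108 0
```

Request:
arm_command(increments="0 20 11 0 0; 0 50 26 0 0; 0 85 45 0 0; 0 120 63 20 0; 0 155 82 40 0; 0 190 100 70 0; 0 220 116 100 0; 0 240 126 112 0; 0 248 131 112 0; 0 248 131 112 0; 0 248 131 112 0; 0 248 131 112 0")

```text
time: 4.73
eef_pos: [0.4949, 0.2609, 0.1013]
orientation: [[-0.546, 0.838, 0.001], [0.838, 0.546, -0.0], [-0.001, 0.001, -1.0]]
contact_force: [-0.6, 0.1, -0.4]
gripper_width: 0.0783
finger_force: 0.0
```

```bash
python3 to.py 0.4935 0.262 0.014; python3 - <<'E'
from h import *
p,d=snap('top');P=cloud('top',d)
q=P[235:300,325:390].reshape(-1,3)
for lo,hi in((.075,.085),(.085,.108),(.108,.12)):
    a=q[(q[:,2]>lo)&(q[:,2]<hi)]; print(lo,len(a),a.mean(0).round(4) if len(a) else '',a.min(0).round(3),a.max(0).round(3))
q=P[255:310,200:260].reshape(-1,3);a=q[abs(q[:,2]-.05)<.006];print(len(a))
E
```

```text
t 4.7333 pos [0.4949 0.2609 0.1013] F [-0.59  0.09 -0.36] w 0.07830486450195213 ff 0.0 yang 33.1 tilt [ 1.1e-03 -4.0e-04 -1.0e+00] j6 -0.3077776449102674
shift mm [ 1.8 -0.6 87.3]
0.075 261 [ 0.5221 -0.021   0.0804] [ 0.496 -0.049  0.076] [0.549 0.006 0.085]
0.085 199 [ 0.5222 -0.0211  0.0978] [ 0.503 -0.044  0.085] [ 0.546 -0.001  0.107]
0.108 45 [ 0.5224 -0.0217  0.1144] [ 0.515 -0.029  0.11 ] [ 0.53  -0.014  0.119]
71
```

Request:
arm_command(increments="0 1.8 -0.6 0 0; 0 1.8 -0.6 10 0; 0 1.8 -0.6 35 0; 0 1.8 -0.6 60 0; 0 1.8 -0.6 78 0; 0 1.8 -0.6 87 0; 0 1.8 -0.6 87 0; 0 1.8 -0.6 87 0; 255 1.8 -0.6 87 0; 255 1.8 -0.6 87 0; 255 1.8 -0.6 87 0; 255 1.8 -0.6 87 0; 255 1.8 -0.6 87 0; 255 1.8 -0.6 87 0; 255 1.8 -0.6 87 0; 255 1.8 -0.6 87 0")

```text
time: 6.12
eef_pos: [0.4927, 0.2633, 0.0138]
orientation: [[-0.547, 0.837, 0.0], [0.837, 0.547, 0.0], [-0.0, 0.0, -1.0]]
contact_force: [-0.7, 0.3, 1.4]
gripper_width: 0.05
finger_force: 30.0
```

Gripped: the opening is 50 mm, the cap's diameter, at 30 N. I'll lift and move above the can.

Request:
arm_command(increments="255 0 0 -15 0; 255 0 0 -40 0; 255 0 0 -75 0; 255 0 0 -110 0; 255 0 0 -135 0; 255 -10 -5 -146 0; 255 -35 -18 -146 0; 255 -65 -34 -146 0; 255 -100 -53 -146 0; 255 -135 -71 -146 0; 255 -170 -90 -146 0; 255 -205 -108 -146 0; 255 -230 -121 -146 0; 255 -246 -128 -146 0; 255 -253 -131 -146 0; 255 -253 -131 -146 0; 255 -253 -131 -146 0; 255 -253 -131 -146 0")

```text
time: 7.62
eef_pos: [0.5208, -0.0191, 0.1591]
orientation: [[-0.548, 0.837, -0.001], [0.837, 0.548, 0.001], [0.001, -0.0, -1.0]]
contact_force: [-0.2, 0.6, 0.2]
gripper_width: 0.0501
finger_force: 30.0
```

```bash
python3 to.py 0.5222 -0.0212 0.127; python3 - <<'E'
from h import *
p,d=snap('top');ps,ds=snap('side');Q=cloud('side',ds)
c=cv2.resize(ps[175:310,260:380],None,fx=4.4,fy=4.4,interpolation=cv2.INTER_CUBIC);cv2.imwrite('pics/c2.png',c[...,::-1])
E
```

```text
t 7.6167 pos [ 0.5208 -0.0191  0.1591] F [-0.22  0.6   0.17] w 0.05007976726832396 ff 29.999962330330163 yang 33.2 tilt [-1.e-03  7.e-04 -1.e+00] j6 -0.8488940982624937
shift mm [-2.5  0.1 32.1]
```

View pics/c2.png

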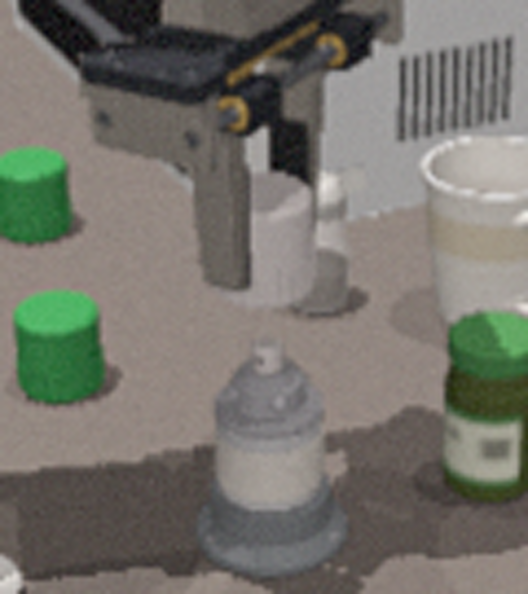

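The cap hangs upright between the fingers, with its mouth at crop (265,290), above and behind the nozzle tip at (267,350). I'll measure the cap's axis relative to the can's with the same camera.

```bash
python3 - <<'E'
from h import *
from scipy.optimize import least_squares
p,d=load('side');Q=cloud('side',d)
def fit(zlo,zhi,r,roi,c0):
    (u0,u1,v0,v1)=roi; q=Q[v0:v1,u0:u1].reshape(-1,3); col=p[v0:v1,u0:u1].reshape(-1,3).astype(int)
    m=(q[:,2]>zlo)&(q[:,2]<zhi)&(abs(np.hypot(q[:,0]-c0[0],q[:,1]-c0[1])-r)<.008)&(col.min(1)>90)
    a=q[m]; f=least_squares(lambda c:np.hypot(a[:,0]-c[0],a[:,1]-c[1])-r,c0,loss='soft_l1',f_scale=.001)
    J=f.jac; print(m.sum(),f.x.round(4),'rms',np.sqrt(np.mean(f.fun**2)).round(4),'sd',np.sqrt(np.diag(np.linalg.inv(J.T@J))*1e-6).round(5)); return f.x
roi=(260,350,190,310)
cap=fit(.150,.190,.0252,(317,335,200,250),np.array([.5208,-.0191]))
can=fit(.035,.074,.027,roi,np.array([.5222,-.0212]))
R=np.array(robot.observe()['orientation']);w=np.array([*(can-cap),0]);print('tool shift cap->can mm',(R.T@w*1000).round(1))
# top camera: cap top points visible?
p,d=load('top');P=cloud('top',d).reshape(-1,3);m=(abs(P[:,2]-.195)<.006)&(np.hypot(P[:,0]-.52,P[:,1]+.02)<.04);a=P[m];print('top',m.sum())
E
```

```text
250 [ 0.522 -0.02 ] rms 0.0013 sd [0.00021 0.0001 ]
368 [ 0.5224 -0.0232] rms 0.0012 sd [0.00011 0.0001 ]
tool shift cap->can mm [-2.9 -1.4 -0. ]
top 0
```

Request:
arm_command(increments="255 -2.7 -0.4 0 0; 255 -2.7 -0.4 5 0; 255 -2.7 -0.4 15 0; 255 -2.7 -0.4 27 0; 255 -2.7 -0.4 37 0; 255 -2.7 -0.4 44 0; 255 -2.7 -0.4 48 0; 255 -2.7 -0.4 50 0; 255 -2.7 -0.4 51 0; 255 -2.7 -0.4 51 0; 255 -2.7 -0.4 51 0")

```text
time: 8.63
eef_pos: [0.5228, -0.0229, 0.1091]
orientation: [[-0.547, 0.837, 0.001], [0.837, 0.547, -0.0], [-0.001, 0.001, -1.0]]
contact_force: [-1.3, 0.2, -0.7]
gripper_width: 0.0499
finger_force: 30.0
```

No contact force with the mouth at about the 95 mm level, so it is centred over the neck. Now I push past the catches.

Request:
arm_command(increments="255 0 0 2 0; 255 0 0 4 0; 255 0 0 6 0; 255 0 0 8 0; 255 0 0 10 0; 255 0 0 11 0; 255 0 0 12 0; 255 0 0 13 0; 255 0 0 13 0; 255 0 0 13 0")

```text
time: 9.47
eef_pos: [0.5218, -0.0225, 0.0948]
orientation: [[-0.547, 0.837, -0.001], [0.837, 0.547, 0.0], [0.001, -0.001, -1.0]]
contact_force: [0.5, 1.7, -4.3]
gripper_width: 0.05
finger_force: 30.0
```

The catches have passed and are pulling down (Fz −4.3 N). I'll press home now.

Request:
arm_command(increments="255 0 0 1 0; 255 0 0 2 0; 255 0 0 3 0; 255 0 0 4 0; 255 0 0 4 0; 255 0 0 4 0; 255 0 0 4 0")

```text
time: 10.05
eef_pos: [0.5226, -0.0229, 0.0937]
orientation: [[-0.547, 0.837, -0.0], [0.837, 0.547, -0.0], [-0.0, -0.0, -1.0]]
contact_force: [-7.3, 2.5, 12.7]
gripper_width: 0.0502
finger_force: 30.0
```

Request:
arm_command(increments="255 0 0 1 0; 255 0 0 1 0; 255 0 0 1 0; 255 0 0 1 0; 255 0 0 1 0; 255 0 0 1 0")

```text
time: 10.55
eef_pos: [0.5226, -0.0229, 0.0936]
orientation: [[-0.547, 0.837, -0.0], [0.837, 0.547, -0.001], [-0.0, -0.001, -1.0]]
contact_force: [-10.2, 2.1, 18.1]
gripper_width: 0.0495
finger_force: 30.0
```

```bash
python3 to.py 0.5222 -0.0212 0.094; python3 - <<'E'
from h import *
ps,ds=snap('side')
c=cv2.resize(ps[190:310,260:380],None,fx=4.8,fy=4.8,interpolation=cv2.INTER_CUBIC);cv2.imwrite('pics/c3.png',c[...,::-1])
E
```

```text
t 10.55 pos [ 0.5226 -0.0229  0.0936] F [-10.24   2.1   18.13] w 0.04954037600492543 ff 30.003882839810103 yang 33.2 tilt [-4.e-04 -5.e-04 -1.e+00] j6 -0.8532790066471804
shift mm [ 1.6  0.6 -0.4]
```

View pics/c3.png

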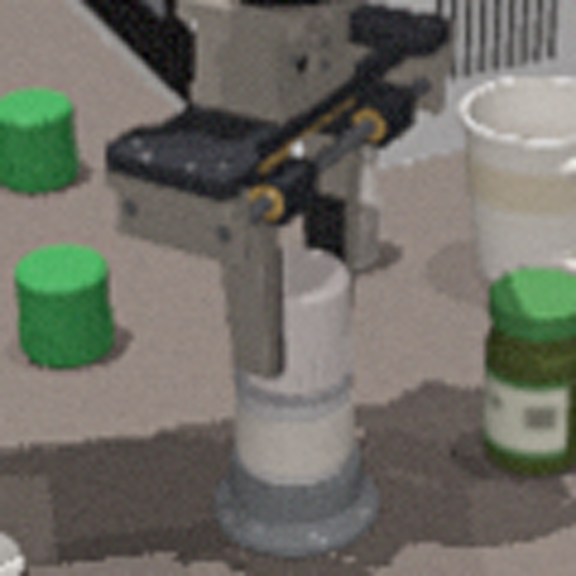

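The cap sits straight and flush on the ring: its lower edge meets the shoulder at crop (295,390). TCP height is 0.0936 and the press is 18 N, so I'm handing in.

```bash
python3 -c "
from cell import robot
print(robot.job_done())"
```

```text
the job is handed in; nothing more can be done
None
```

The job is handed in (no verdict was returned): the nozzle was pressed to its stop and sprang back up, and the wide ribbed cap is snapped on and flush on the shoulder, with the arm still gripping it and pressing down with about 18 N.

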